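# Clamp a glued thread spool in the bonding press and keep it pressed

## Robot

A 6-joint arm with a two-finger parallel gripper is mounted at the origin on the work surface. World frame = base frame: x ahead of the robot, y to its left, z up, the work surface at z = 0. Lengths are in m, angles in degrees, forces in N, time in s.
With the tool pointing down it reaches from about 0.275 to 0.75 m from the base axis. Payload 10.2 kg.
Tool frame: the origin (TCP) lies between the finger pads; the fingertips stand 19 mm ahead of it and the grasp point (between the pads) is the TCP; z points along the fingers, y is the line along which they close (so a half turn about z gives the same grasp; the last joint's range is limited). The gripper opens to 85 mm and grips with 20 to 120 N. Pads are 22 mm wide; open, the fingers measure 114 mm over their backs; the gripper's body (76 mm by 85 mm) begins 54 mm behind the grasp point. The pads swing forward as they close: fully open they stand 13 mm farther back than shut.
Start: joints at [-85.394, 17.928, 85.812, -0, 76.261, -12.8], TCP at [0.157, -0.501, 0.25] pointing down, gripper open.
Joint ranges: [-168.41, 168.41], [-55.51, 124.54], [10.69, 146.95], [-70.63, 250.63], [1, 178], [-165.06, 165.06]. Speed limits (degrees/s): [136.94, 136.94, 172.46, 180, 180, 180].

## Interface

Orientations are given as [roll, pitch, yaw] about the fixed x, y, z axes, in that order (R = Rz(yaw) Ry(pitch) Rx(roll)).
In Python, from rig import env gives the robot as it stands. The module is installed in compiled form; this text tells all that it offers.
- The arm moves only by the tool send_rows, never from a script. Its argument "steps" is a list of rows, each a list of 7 numbers: the shift along the tool's x, y, z normalised to -1 to 1, where 1 is 20 cm, then the turn, a rotation vector about the tool's x, y, z normalised to -1 to 1, where 1 is 180 degrees, then the finger opening in mm, from 0 to 85.4. A call has 1 to 20 rows; each row shifts and turns the commanded pose from where the row before left it, along the tool's axes as they then stand; what a row does not reach is not made up. A row lasts 1/12 s, in which the tool goes at most 41.7 mm and 7.16 degrees, less where a joint would pass 70% of its speed; a pose out of reach is approached as far as the arm can. A call with a number of a shift or a turn outside -1 to 1 is refused whole. A call with a gripper value outside its range is refused whole. The fingers move at their own pace and stop on an object; "newtons" is the grip in N (left out, the last holds). Time passes only in rows, so rows that do not move let the fingers close. It gives the time, the measured TCP pose, the force, the opening and the grip force at its end, in the units of the state.
- env.sense(): the state, without advancing time (a new reading comes with each control period).
- env.camera(name): name is "side" or "top" or "wrist"; returns a dict with "img" (384x512x3 uint8, red, green, blue), "intrinsics" (3x3 intrinsics, pixels), "R" (3x3) and "t" (3): a world point X has camera coordinates R X + t. Camera axes: x right, y down, z forward; pixel columns grow to the right and rows downward; lengths in m; the calibration is good to about 2 mm. A picture is of the moment at which its call begins. There is no depth.
- env.close_job(): hands the job in; it is judged then, once.
The state is a dict: "clock": time; "joint_pos": joint angles; "qvel": joint speeds; "effort": joint torques, N m; "position": TCP position; "orientation": TCP orientation; "contact_force": force on the tool from outside, world axes, zero at the start; "wrist_torque": the same for the moment, N m; "gripper_width": opening from 0.0 (shut) to 1.0 (fully open); "grasp_force": force on a finger pad.
Only numpy, scipy, OpenCV 4.12 (cv2) and the standard library are available. Lean on these libraries where they do the work, as an engineer would, in place of code of your own. Each camera call takes 0.05 s, during which the arm holds its last target. There are 200 camera calls.

## Task

On this fly-tying desk, slide the sled carrying the freshly glued thread spool along its track, in under the head of the small press, until the sled is fully home against the press's column and the spool stands under the shoe. Then press the black palm knob on top of the press straight down by about 20 mm, so that the knob's top is level with the top of the gauge pin beside it and the shoe clamps the spool, and finish while still holding it there: do not let go. Keep the spool upright in its nest and leave the other things on the desk alone.

Things in the scene. Friction and masses are not known exactly. Their poses are not given: they have to be found in the camera images.
- press: Small grey C-shaped bench press, fixed. Origin on the desk top exactly under the vertical plunger axis; z up, y along the track (the sled comes in from +y, moving to -y). Base plate 84 wide (x), 10 mm thick, y = -90 to +210 mm. Two guide rails, inner faces at x = +/-29.5 mm, outer at +/-37.5, tops 24 mm above the desk, y = -40 to +210.
- press_stop (a point): Middle of the column's inner face, the stop that the sled's end meets: 40 mm in -y from the plunger axis, 15 mm above the desk. The column is 60 wide (x) and runs from y = -82 to -40 mm, up to the head.
- head_nose (a point): Centre of the lower edge of the overhanging head's free end: 26 mm in +y from the plunger axis, 92 mm above the desk. The head is 56 wide (x), y = -82 to +26 mm, underside 92 and top 122 mm above the desk.
- gauge_pin (a point): Centre of the top of the gauge pin, an upright steel pin 8 mm thick on the head beside the knob, 42 mm in -y from the plunger axis, its top 150 mm above the desk: where the knob's top is when pressed 20 mm.
- sled: Loose aluminium sled (about 0.3 kg) in the track, plate 56 wide (x), 10 mm thick, y = -40 to +125 mm, 1.5 mm play each side. Origin under the plate, below the centre of the nest (ring 5 mm high, 44 mm inside); axes as the press's. It starts 75 to 105 mm from home; home: origin on the plunger axis (y = 0 in the press frame), end against the column. Slides with a few newtons.
- sled_handle (a point): Centre of the top of the sled's upright black tab, 110 mm in +y from the sled's origin and 72 mm above the desk. The tab is 30 wide (x), 12 thick (y), and rises 52 mm from the sled's plate; it can be pinched from above or pushed on its +y face. It stays outside the head when the sled is home.
- spool: The glued wooden thread spool wound with grey thread, 45 mm tall, flanges 40 mm across, about 50 g, standing loosely in the sled's nest (2 mm play all round). Origin at the centre of its underside, which is 20 mm above the desk; z is its axis.
- knob: Round flat black palm knob on top of the press, 44 mm across, 16 mm thick, on a 16 mm steel stem. Origin at the centre of its underside, 154 mm above the desk when up (its top then at 170). Moves straight down, hard stop after 30 mm; springs back when released. Return spring: about 3 N at first, 6 N at 20 mm. The shoe meets the spool at 8 mm and adds 3.5 N rising to 7 N at 20 mm: holding 20 mm takes about 13 N.
- shoe: Round aluminium pressing shoe under the head, 32 mm across, 10 mm thick, on the plunger's lower end, sprung against the plunger. Origin at the centre of its lower face, 73 mm above the desk when up; the spool's top is at 65 mm.
- varnish_jar: Bystander: jar 40 mm across, 50 mm tall, near the press; origin under its centre.
- small_spool: Bystander: spool 30 mm across, 32 mm tall, near the press on the robot's side; origin under its centre.
- wide_spool: Bystander: spool 54 mm across, 36 mm tall, near the press; origin under its centre.
- hook_tray: Bystander: white tray 100 x 70 x 22 mm with compartments; origin under its centre.
- mouse: Bystander: black computer mouse, 66 mm across, 34 mm tall, on a blue mat 4 mm thick; origin under its centre.
- bead_cup: Bystander: white cup 64 mm across, 50 mm tall; origin under its centre.
- screwdriver: Bystander: screwdriver 160 mm long, lying; its handle points to its -x.
Not all that is in view belongs to the job. What is meant by the sled is not blue, and is the smaller of those in its own colour. Leave any green or turquoise look-alike of the spool alone.

How it is judged (in metres and radians):
On the way:
1. the sled is fully home under the head with the spool upright in its nest, and the knob is still up (y of sled in the frame of press between -0.004 and 0.004 m and z of sled in the frame of press below 0.014 m and horizontal distance between spool and press below 0.008 m and z of spool in the frame of sled below 0.014 m and angle between spool's own z axis and vertical below 0.12 rad and height (world z) of knob above 0.15 m), for 0.2 s.
At the end, for the whole second after the job is handed in: The robot still holds the knob pressed 16 to 24 mm down with more than 3 N of its own push, the shoe clamps the spool with more than 3 N, the sled is home within 4 mm and lies in its track, and the spool stands in its nest within 8 mm of the plunger axis, tilted less than 0.12 rad (y of sled in the frame of press between -0.004 and 0.004 m and z of sled in the frame of press below 0.014 m and horizontal distance between spool and press below 0.008 m and z of spool in the frame of sled below 0.014 m and angle between spool's own z axis and vertical below 0.12 rad and height (world z) of knob between 0.13 and 0.138 m and contact force between shoe and spool above 3 N and contact force between any of the fingers, the arm and knob above 3 N); the arm keeps its last pose, push and grip.
It fails at once if the spool is tipped over or lifted (angle between spool's own z axis and vertical above 0.4 rad or height (world z) of spool above 0.06 m).
It fails at once if a bystander is moved by more than 30 mm (distance of any of varnish_jar, small_spool, wide_spool, hook_tray, mouse, bead_cup, screwdriver from where it was at the start of the episode above 0.03 m).
It also fails if it takes over 45 s, if anything falls off the work surface, if the arm or the gripper's body presses on something with over 40 N, if the wrist force passes 120 N, or if a joint passes its speed limit or range.

## Working session

There is one attempt and no reset: what is moved stays moved. The work goes in short steps, Python scripts to look and compute and a tool call to move; the robot and the scene stay as the last step left them, time stands still between calls to the robot, and variables do not carry over. Pictures are saved under pics/ and viewed, at most 10 in all, crops included, and the job is handed in when it is done.

Besides the shell and the picture viewer there is one more tool, called as a command line: name --pt "numbers of a row" for each row, then --argument value for the rest. send_rows: Moves the arm, as the interface text tells. Its arguments: {"type":"object","properties":{"steps":{"type":"array","items":{"type":"array","items":{"type":"number"}}},"newtons":{"type":"number"}},"required":["steps"]}

```bash
mkdir -p pics
cat > h.py <<'E'
import numpy as np, cv2
from rig import env
def cam(n):
    c=env.camera(n); return c['img'],np.array(c['intrinsics']),np.array(c['R']),np.array(c['t'])
def plane(c,uv,z):
    _,K,R,t=c; o=-R.T@t; d=R.T@np.linalg.solve(K,[uv[0],uv[1],1]); return o+d*(z-o[2])/d[2]
def proj(c,X):
    _,K,R,t=c; p=K@(R@np.array(X)+t); return p[:2]/p[2]
def save(n,im): cv2.imwrite('pics/'+n+'.png',cv2.cvtColor(im,cv2.COLOR_RGB2BGR))
E
python3 - <<'E'
from h import *
for n in('top','side'):
    c=cam(n); save(n+'0',cv2.resize(c[0],(800,600),interpolation=cv2.INTER_CUBIC)); print(n,-c[2].T@c[3])
print(env.sense())
E
```

```text
top [ 0.29326266 -0.01665118  1.33285017]
side [0.410708   0.93101955 0.72557037]
{'clock': 0.1, 'joint_pos': array([-8.53939198e+01,  1.79568072e+01,  8.58488528e+01, -2.58366749e-03,
        7.62621751e+01, -1.28008194e+01]), 'qvel': array([-0.030915  ,  0.00685259, -0.16436273,  0.06390007, -0.04876635,
       -0.03329518]), 'effort': array([ 2.64970360e-03, -4.12895608e+01, -2.60142034e+01, -1.37044185e-04,
        3.03419569e-03,  3.31559612e-06]), 'position': array([ 0.15700945, -0.50075169,  0.2497925 ]), 'orientation': array([-1.79933295e+02, -1.25830416e-02,  1.74075074e+01]), 'contact_force': array([ 0.7269428 ,  0.78428231, -1.45248457]), 'wrist_torque': array([ 0.02861855,  0.01391742, -0.01352441]), 'grasp_force': 0.0, 'gripper_width': 1.0004175476845523}
```

View pics/top0.png

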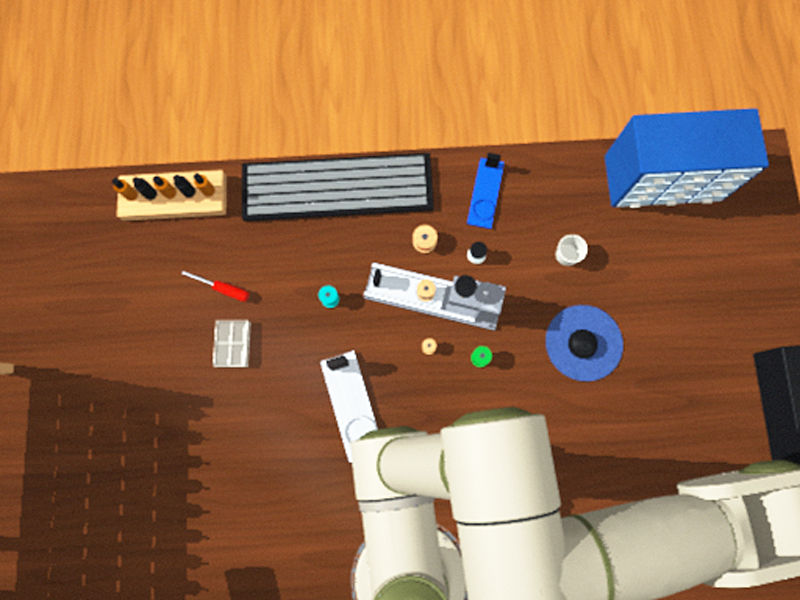

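View pics/side0.png

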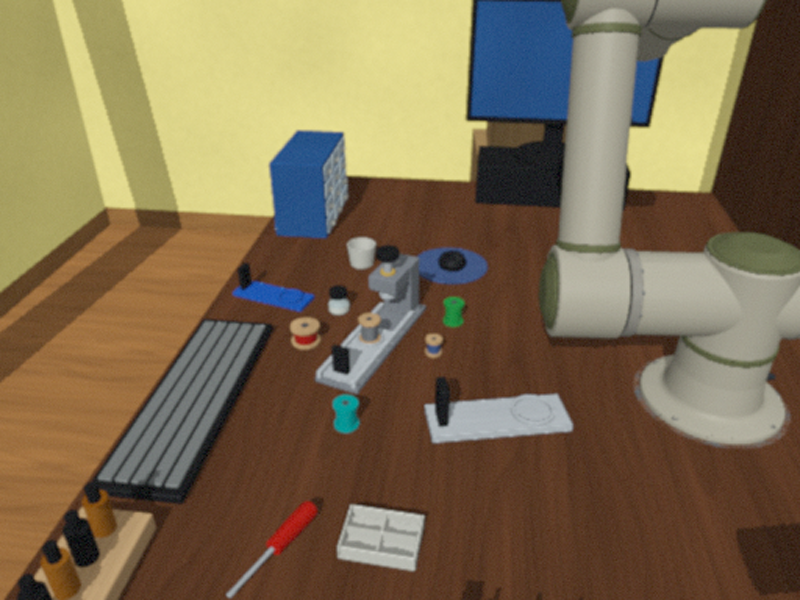

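The top view has three sled candidates (800x600 pixels): blue at (485,190), a large loose silver one at (348,405), and the silver one in the track at (400,283), tab at (376,272). The track one fits: it isn't blue, it is the smaller of the silver pair, and it carries the grey-thread wooden spool at (427,289). The knob is at (464,286). I'll enlarge that area and measure.

Run:
```python
from h import *
c=cam('top'); im=c[0]
x0,y0,x1,y1=222,160,332,216
save('crop1',cv2.resize(im[y0:y1,x0:x1],None,fx=7,fy=7,interpolation=cv2.INTER_CUBIC))
hsv=cv2.cvtColor(im,cv2.COLOR_RGB2HSV)
def comps(m,nm):
    n,l,s,ce=cv2.connectedComponentsWithStats(m.astype('uint8'))
    for i in range(1,n):
        if s[i,4]>12 and x0<ce[i][0]<x1 and y0<ce[i][1]<y1: print(nm,ce[i].round(1),s[i], [plane(c,ce[i],z).round(4)[:2] for z in(.065,.072,.17)])
comps(hsv[...,2]<45,'dark')
comps((hsv[...,1]>70)&(hsv[...,2]>170)&(hsv[...,0]<28)&(hsv[...,0]>8),'wood')
m=((hsv[...,1]<60)&(hsv[...,2]>70)).astype('uint8'); m[:y0]=0;m[y1:]=0;m[:,:x0]=0;m[:,x1:]=0
k=max(cv2.findContours(m,0,2)[0],key=cv2.contourArea); b=cv2.minAreaRect(k); print(b)
for p in cv2.boxPoints(b): print(p.round(1),plane(c,p,.01).round(4),plane(c,p,.024).round(4))
```

```text
dark [240.9 177.6] [239 173   5  10  29] [array([0.6237, 0.0365]), array([0.6219, 0.0362]), array([0.5964, 0.0321])]
dark [297.7 182.3] [292 177  12  13  99] [array([ 0.5962, -0.1526]), array([ 0.5946, -0.1519]), array([ 0.5712, -0.1413])]
wood [272.2 185.3] [267 179  12  14 120] [array([ 0.5908, -0.0667]), array([ 0.5892, -0.0664]), array([ 0.5662, -0.0625])]
((277.8895263671875, 186.88265991210938), (87.60340881347656, 29.116233825683594), 13.815024375915527)
[231.9 190.6] [0.5934 0.0725 0.01  ] [0.5902 0.0716 0.024 ]
[238.8 162.3] [0.6943 0.0436 0.01  ] [0.6901 0.0429 0.024 ]
[323.9 183.2] [ 0.6006 -0.2496  0.01  ] [ 0.5974 -0.2472  0.024 ]
[316.9 211.5] [ 0.5024 -0.2166  0.01  ] [ 0.5002 -0.2144  0.024 ]
```

View pics/crop1.png

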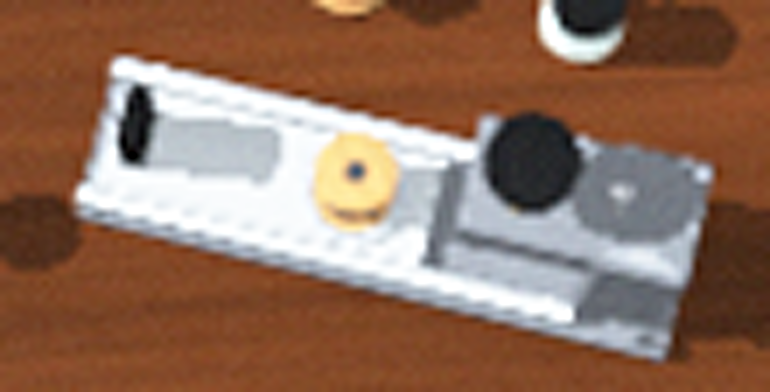

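The crop confirms it: black tab at (137,125), wooden spool at (355,180), knob at (533,162), pin at (622,192). The measured tab–spool distance of 107 mm compares with the expected 110 mm, and the sled is about 76 mm from home. Next I move to above the +y side of the tab with the fingers shut.

send_rows --pt "0.158 -0.104 0 0 0 0 0" --pt "0.158 -0.104 0 0 0 0 0" --pt "0.158 -0.104 0 0 0 0 0" --pt "0.158 -0.104 0 0 0 0 0" --pt "0.158 -0.104 0 0 0 0 0" --pt "0.158 -0.104 0 0 0 0 0" --pt "0.158 -0.104 0 0 0 0 0" --pt "0.158 -0.104 0 0 0 0 0" --pt "0.158 -0.104 0 0 0 0 0" --pt "0.158 -0.104 0 0 0 0 0" --pt "0.158 -0.104 0 0 0 0 0" --pt "0.158 -0.104 0 0 0 0 0" --pt "0.158 -0.104 0 0 0 0 0" --pt "0.158 -0.104 0 0 0 0 0" --pt "0.158 -0.104 0 0 0 0 0" --pt "0.158 -0.104 0 0 0 0 0" --pt "0.158 -0.104 0 0 0 0 0" --pt "0.158 -0.104 0 0 0 0 0" --pt "0.158 -0.104 0 0 0 0 0" --pt "0.158 -0.104 0 0 0 0 0" --newtons 20

```text
clock: 1.82
position: [0.6364, 0.0868, 0.2499]
orientation: [-180.0, 0.0, 17.4]
contact_force: [0.5, -0.5, 0.7]
gripper_width: -0.0
grasp_force: 0.0
```

send_rows --pt "0 0 0 0 0 -0.0346 0" --pt "0 0 0 0 0 -0.0346 0" --pt "0 0 0 0 0 -0.0346 0" --pt "0 0 0 0 0 -0.0346 0" --pt "0 0 0 0 0 -0.0346 0" --pt "0 0 0 0 0 -0.0346 0" --pt "0 0 0 0 0 -0.0346 0" --pt "0 0 0 0 0 -0.0346 0" --pt "0 0 0 0 0 -0.0346 0" --pt "0 0 0 0 0 0 0" --pt "0 0 0 0 0 0 0"

```text
clock: 2.73
position: [0.6356, 0.085, 0.25]
orientation: [-180.0, 0.0, 73.3]
contact_force: [0.2, -0.4, 1.0]
gripper_width: 0.001
grasp_force: 0.0
```

Run:
```python
from h import *
c=cam('wrist'); s=env.sense(); print(s['position'],s['orientation'],s['joint_pos'].round(1),s['contact_force'],s['gripper_width'])
save('w1',cv2.resize(c[0],(800,600)));print(-c[2].T@c[3]); np.savez('w1',*c)
for X in[(.624,.036,.072),(.571,-.141,.17)]: print(proj(c,X)*800/512)
```

```text
[0.63559866 0.08503359 0.25008122] [-1.79976211e+02  5.99906076e-03  7.32639351e+01] [-2.8 33.1 63.2 -0.  83.7 13.9] [-0.50043256  0.01273339 -0.29110849] 0.0006841134692926725
[0.65714347 0.15774338 0.37417189]
[400.76169395 345.25571228]
[401.30154978 673.11331489]
```

View pics/w1.png

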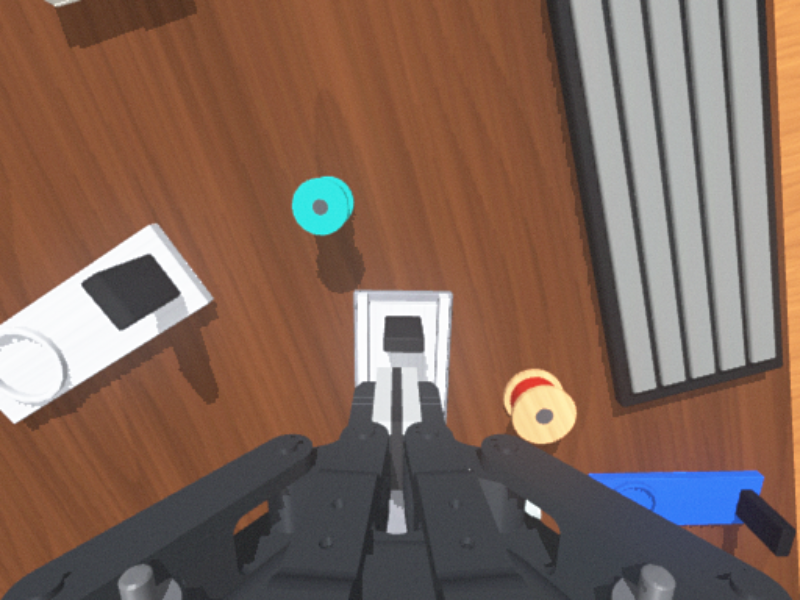

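The wrist view shows the track aligned with the tool. The +y end of the rails is at row 292 (columns 355–452), the tab top is at about (404,348), and the teal look-alike at (322,205) is well clear.

Run:
```python
from h import *
d=np.load('w1.npz'); c=[d[f'arr_{i}'] for i in range(4)]
f=.64
g=cv2.cvtColor(c[0],cv2.COLOR_RGB2GRAY)
b=(g<60).astype('uint8'); n,l,s,ce=cv2.connectedComponentsWithStats(b)
for i in range(1,n):
    if 220<ce[i][0]<290 and 190<ce[i][1]<230: print(s[i],ce[i], plane(c,(ce[i][0],s[i,1]+s[i,3]-2),.072))
# rail outer edges by row
for r in range(190,235,6):
    x=np.where(g[r,200:310]>150)[0]+200; print(r,x.min(),x.max(),plane(c,(x.min(),r),.024)[:2].round(4),plane(c,(x.max()+1,r),.024)[:2].round(4))
```

```text
190 226 289 [0.5938 0.0682] [0.6713 0.045 ]
196 227 287 [0.5925 0.0603] [0.6669 0.038 ]
202 227 288 [0.59   0.0526] [0.6661 0.0299]
208 227 287 [0.5874 0.0449] [0.6628 0.0223]
214 227 287 [0.5848 0.037 ] [0.6607 0.0143]
220 227 287 [0.5822 0.029 ] [0.6586 0.0062]
226 227 287 [0.5795 0.0209] [ 0.6564 -0.0021]
232 227 286 [0.5768 0.0127] [ 0.653 -0.01 ]
```

send_rows --pt "0 0.015 0.15 0 0 0 0" --pt "0 0 0.16 0 0 0 0" --pt "0 0 0.16 0 0 0 0" --pt "0 0 0.16 0 0 0 0" --pt "0 0 0.16 0 0 0 0" --pt "0 0 0.16 0 0 0 0" --pt "0 0 0 0 0 0 0" --pt "-0.05 0 0 0 0 0 0" --pt "-0.05 0 0 0 0 0 0" --pt "0 0 0 0 0 0 0"

```text
clock: 3.62
position: [0.6337, 0.0628, 0.0629]
orientation: [179.8, -0.0, 73.3]
contact_force: [-0.7, -1.3, 0.1]
gripper_width: -0.003
grasp_force: 0.0
```

Run:
```python
from h import *
c=cam('wrist'); print(env.sense()['contact_force'])
w=c[0]; s=cam('side')[0][140:260,180:340]
save('w2',np.hstack([w[:, 106:406],cv2.resize(s,(500,375))[:, :].repeat(1,0) if 0 else cv2.copyMakeBorder(cv2.resize(s,(500,375)),0,9,0,0,cv2.BORDER_CONSTANT)]))
```

```text
[-0.47830813 -0.26851904  0.10584102]
```

View pics/w2.png

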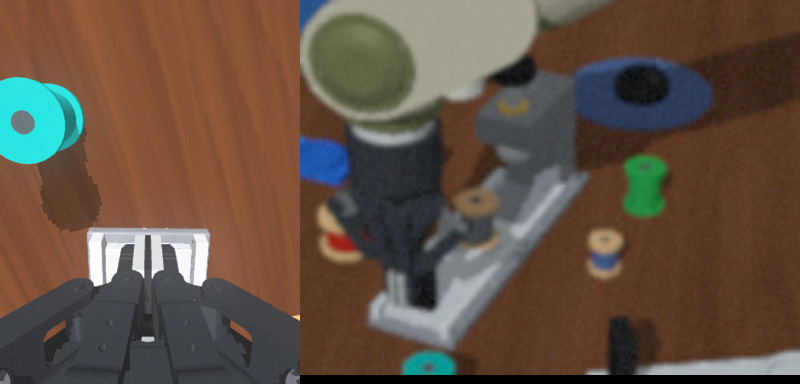

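The fingers stand behind the tab's +y face inside the rails (side crop about (410,290)), and nothing is touched. Now I push gently.

send_rows --pt "-0.02 0 0 0 0 0 0" --pt "-0.02 0 0 0 0 0 0" --pt "-0.02 0 0 0 0 0 0" --pt "-0.02 0 0 0 0 0 0" --pt "-0.02 0 0 0 0 0 0" --pt "-0.02 0 0 0 0 0 0" --pt "-0.02 0 0 0 0 0 0" --pt "-0.02 0 0 0 0 0 0" --pt "-0.02 0 0 0 0 0 0" --pt "-0.02 0 0 0 0 0 0"

```text
clock: 4.55
position: [0.6214, 0.0264, 0.0604]
orientation: [180.0, -0.0, 73.5]
contact_force: [1.3, 4.1, 1.7]
gripper_width: -0.005
grasp_force: 1.8
```

send_rows --pt "-0.02 0 0 0 0 0 0" --pt "-0.02 0 0 0 0 0 0" --pt "-0.02 0 0 0 0 0 0" --pt "-0.02 0 0 0 0 0 0" --pt "-0.02 0 0 0 0 0 0" --pt "-0.02 0 0 0 0 0 0" --pt "-0.02 0 0 0 0 0 0" --pt "-0.02 0 0 0 0 0 0" --pt "0 0 0 0 0 0 0"

```text
clock: 5.3
position: [0.612, -0.005, 0.0601]
orientation: [-180.0, 0.0, 73.4]
contact_force: [0.2, -0.3, 1.3]
gripper_width: 0.0
grasp_force: 0.0
```

Run:
```python
from h import *
c=cam('top'); print(env.sense()['contact_force'],env.sense()['position'])
s=cam('side')[0][140:260,180:340]; t=c[0][140:240,200:350]
save('p3',np.hstack([cv2.resize(t,(400,267)),cv2.resize(s,(356,267))]))
```

```text
[-0.2128063  -0.25556769  0.23479598] [ 0.61196451 -0.00475031  0.0599729 ]
```

View pics/p3.png

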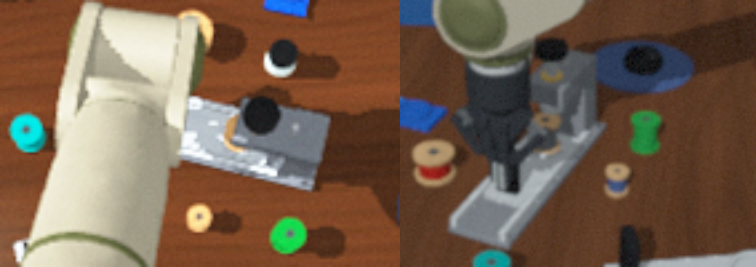

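send_rows --pt "-0.01 0 0 0 0 0 0" --pt "-0.01 0 0 0 0 0 0" --pt "-0.01 0 0 0 0 0 0" --pt "-0.01 0 0 0 0 0 0" --pt "-0.01 0 0 0 0 0 0"

```text
clock: 5.82
position: [0.6093, -0.0138, 0.0601]
orientation: [-180.0, 0.0, 73.5]
contact_force: [0.1, 1.3, -0.6]
gripper_width: 0.0
grasp_force: 0.7
```

send_rows --pt "-0.01 0 0 0 0 0 0" --pt "-0.005 0 0 0 0 0 0" --pt "-0.005 0 0 0 0 0 0"

```text
clock: 6.07
position: [0.6083, -0.0176, 0.0603]
orientation: [-180.0, 0.0, 73.5]
contact_force: [-0.2, 0.9, -0.8]
gripper_width: -0.002
grasp_force: 0.7
```

send_rows --pt "-0.005 0 0 0 0 0 0" --pt "-0.005 0 0 0 0 0 0"

```text
clock: 6.23
position: [0.6077, -0.0194, 0.0603]
orientation: [-180.0, 0.0, 73.5]
contact_force: [-0.2, 0.7, -1.5]
gripper_width: 0.0
grasp_force: 0.7
```

send_rows --pt "-0.005 0 0 0 0 0 0" --pt "-0.005 0 0 0 0 0 0"

```text
clock: 6.4
position: [0.6072, -0.0213, 0.0603]
orientation: [180.0, -0.0, 73.5]
contact_force: [0.5, 0.8, -1.0]
gripper_width: -0.003
grasp_force: 0.7
```

send_rows --pt "-0.005 0 0 0 0 0 0" --pt "-0.005 0 0 0 0 0 0"

```text
clock: 6.57
position: [0.6071, -0.0218, 0.0607]
orientation: [180.0, -0.2, 73.4]
contact_force: [3.5, 14.0, 1.5]
gripper_width: -0.004
grasp_force: 7.4
```

send_rows --pt "-0.005 0 0 0 0 0 0" --pt "-0.005 0 0 0 0 0 0"

```text
clock: 6.73
position: [0.6071, -0.022, 0.0612]
orientation: [179.9, -0.3, 73.4]
contact_force: [5.9, 24.8, 4.5]
gripper_width: -0.005
grasp_force: 12.3
```

Contact at 14 then 25 N means the sled is home against the column. I back off and rise.

send_rows --pt "0.015 0 0 0 0 0 0" --pt "0.02 0 0 0 0 0 0" --pt "0.03 0 0 0 0 0 0" --pt "0 0 -0.05 0 0 0 0" --pt "0 0 -0.15 0 0 0 0" --pt "0 0 -0.15 0 0 0 0" --pt "0 0 -0.15 0 0 0 0" --pt "0 0 -0.15 0 0 0 0" --pt "0 0 -0.15 0 0 0 0" --pt "0 0 -0.15 0 0 0 0" --pt "0 0 0 0 0 0 0" --pt "0 0 0 0 0 0 0"

```text
clock: 7.73
position: [0.6101, -0.0129, 0.2525]
orientation: [179.8, -0.0, 73.4]
contact_force: [-0.7, 0.1, -0.9]
gripper_width: -0.002
grasp_force: 0.0
```

Run:
```python
from h import *
c=cam('top'); s=env.sense(); print(s['contact_force'],s['position'])
cs=cam('side'); t=c[0][140:240,200:350]
w=cam('wrist')[0]
save('p4',np.hstack([cv2.resize(t,(300,300)),cv2.resize(cs[0][140:260,200:320],(300,300)),cv2.resize(w[:, 106:],(200,300))[:, :200]]))
g=cv2.cvtColor(c[0],cv2.COLOR_RGB2HSV)[...,2]
n,l,st,ce=cv2.connectedComponentsWithStats((g<45).astype('uint8'))
for i in range(1,n):
    if abs(ce[i]-[297.7,182]).max()<8: print(st[i],ce[i],plane(c,ce[i],.17))
p=np.array([.6071,-.022,0])
k=np.array([.572,-.141,0]); y=np.array([.287,.958,0])
for n,z in(('sled',0),): print((p-k)@y,(p-k)@np.array([.958,-.287,0]))
print('px knob side',(proj(cs,(.572,-.141,.17))-[200,140])*2.5, 'nose',(proj(cs,k+.026*y+[0,0,.092])-[200,140])*2.5)
```

```text
[-0.28500264  0.45949507 -1.11163178] [ 0.60957712 -0.01280345  0.25057049]
[292 176  13  14 134] [297.78358209 182.56716418] [ 0.57020819 -0.14160326  0.17      ]
0.1240757 -0.0005271999999999776
px knob side [116.20728087  49.60959254] nose [107.44148006 118.7402837 ]
```

View pics/p4.png

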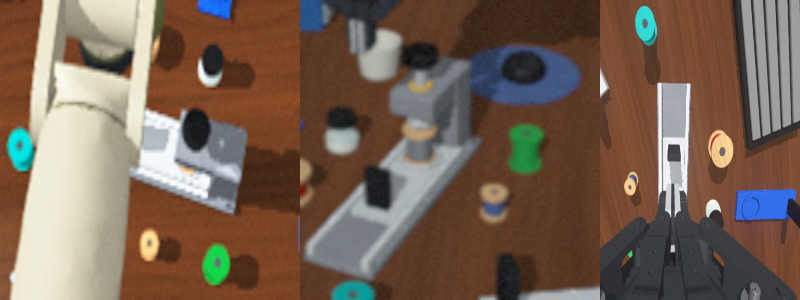

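The side crop shows the spool upright under the shoe at (420,145), the tab standing clear at (377,187), and the knob up. Next I go over the knob.

send_rows --pt "-0.17 0 0 0 0 0 0" --pt "-0.17 0 0 0 0 0 0" --pt "-0.17 0 0 0 0 0 0" --pt "-0.16 0 0 0 0 0 0" --pt "0 0 0 0 0 0 0" --pt "0 0 0.1 0 0 0 0" --pt "0 0 0.1 0 0 0 0" --pt "0 0 0.05 0 0 0 0" --pt "0 0 0 0 0 0 0" --pt "0 0 0 0 0 0 0"

```text
clock: 8.72
position: [0.5716, -0.1409, 0.2001]
orientation: [-179.9, -0.0, 73.5]
contact_force: [0.3, -0.8, 0.9]
gripper_width: -0.001
grasp_force: 0.0
```

send_rows --pt "0 0 0.02 0 0 0 0" --pt "0 0 0.02 0 0 0 0" --pt "0 0 0.02 0 0 0 0" --pt "0 0 0 0 0 0 0" --pt "0 0 0 0 0 0 0"

```text
clock: 9.13
position: [0.5718, -0.141, 0.1887]
orientation: [180.0, -0.0, 73.5]
contact_force: [-0.2, 0.3, 2.2]
gripper_width: -0.005
grasp_force: 1.4
```

Run:
```python
from h import *
s=env.sense(); print(s['contact_force'],s['position'],s['orientation'])
cs=cam('side')
save('p5',cv2.resize(cs[0][140:240,200:320],(720,600),interpolation=cv2.INTER_CUBIC))
```

```text
[-0.17990919  0.25571818  2.15584033] [ 0.57177658 -0.14104098  0.18868931] [ 1.79966607e+02 -1.34151131e-03  7.34654874e+01]
```

View pics/p5.png

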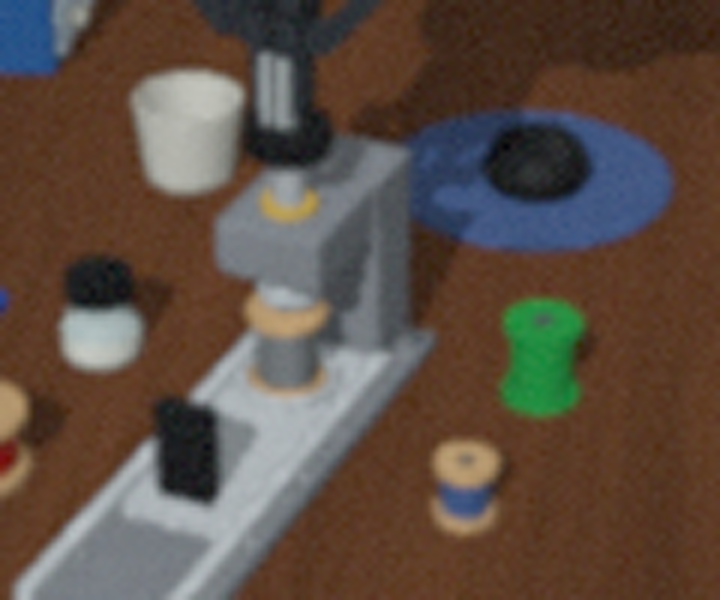

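The fingers rest on the knob at (290,135) with 2 N of contact at TCP height 0.1887. That matches the expected 0.189. Now I press 20 mm.

send_rows --pt "0 0 0.01 0 0 0 0" --pt "0 0 0.01 0 0 0 0" --pt "0 0 0.01 0 0 0 0" --pt "0 0 0.01 0 0 0 0" --pt "0 0 0.01 0 0 0 0" --pt "0 0 0 0 0 0 0"

```text
clock: 9.68
position: [0.5718, -0.1411, 0.1786]
orientation: [180.0, -0.0, 73.5]
contact_force: [-0.9, 1.7, 8.6]
gripper_width: 0.001
grasp_force: 4.5
```

send_rows --pt "0 0 0.01 0 0 0 0" --pt "0 0 0.01 0 0 0 0" --pt "0 0 0.01 0 0 0 0" --pt "0 0 0.01 0 0 0 0" --pt "0 0 0.01 0 0 0 0" --pt "0 0 0 0 0 0 0" --pt "0 0 0 0 0 0 0"

```text
clock: 10.27
position: [0.5718, -0.1411, 0.1695]
orientation: [179.9, 0.0, 73.5]
contact_force: [-2.7, 1.6, 13.1]
gripper_width: 0.004
grasp_force: 6.6
```

send_rows --pt "0 0 0.002 0 0 0 0" --pt "0 0 0 0 0 0 0" --pt "0 0 0 0 0 0 0" --pt "0 0 0 0 0 0 0"

```text
clock: 10.6
position: [0.5718, -0.1411, 0.1692]
orientation: [179.9, 0.0, 73.5]
contact_force: [-3.0, 2.6, 13.1]
gripper_width: -0.003
grasp_force: 6.7
```

Run:
```python
from h import *
s=env.sense(); print(s['contact_force'],s['position'])
save('p6',cv2.resize(cam('side')[0][140:240,200:320],(720,600),interpolation=cv2.INTER_CUBIC))
```

```text
[-2.97412524  2.64413604 13.06439967] [ 0.57184091 -0.14109186  0.16923377]
```

View pics/p6.png

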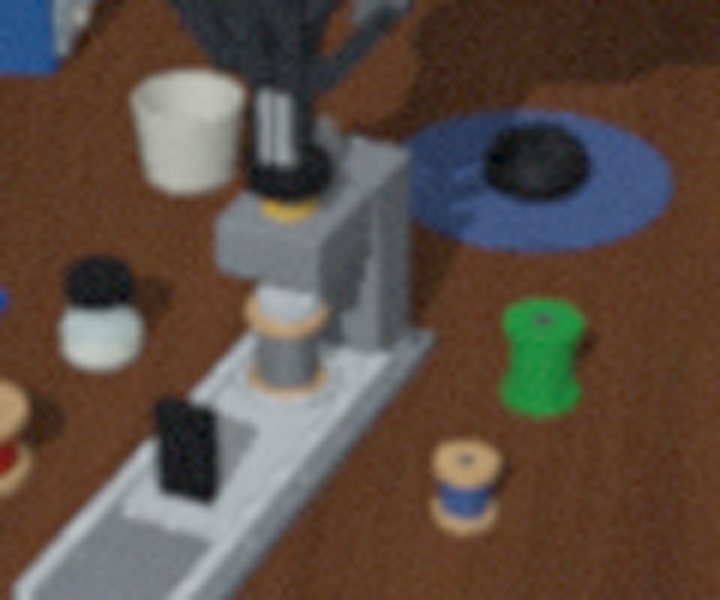

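The knob is down at (290,170), the shoe sits on the upright spool at (288,300), and the push is 13 N as predicted for 20 mm. I'm handing it in.

```bash
python3 -c "
from rig import env
print(env.close_job())"
```

```text
the job is handed in; nothing more can be done
None
```

The job is handed in with the sled home, the spool upright and clamped under the shoe, and the arm still holding the knob about 19.5 mm down at 13 N; the hand-in gave no verdict.

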